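# Show the customer the broken gear tooth

## Task

The customer at the workshop counter wants to see why the gearbox failed. Slide the gear with the broken tooth across the counter, never lifting it or shoving it so that it shoots away, until it lies flat and wholly on the cardboard sheet beside the new gear. Then point out the break: bring the fingertips just above the place where the tooth is missing, keep them there without touching the gear for about two seconds, and leave the new gear and the other parts where they lie.

Things in the scene. Friction and masses are not known exactly. Their poses are not given: they have to be found in the camera images.
- gear: the failed spur gear, plain steel, lying flat on the counter: 148 mm over the teeth, 104 mm at the tooth roots, 20 mm thick (hub 23 mm), 42 mm bore, 14 tooth places of which one has lost its tooth (only a stub up to 4 mm long is left), about 1.2 kg. Origin: centre of its underside; its z is up and its x points towards the missing tooth. It slides on the counter and on the sheet alike, with friction of some 3 to 15 N
- break (a point): the place of the missing tooth on the failed gear: 64 mm from the gear's centre, level with the top of the teeth (20 mm above the counter); the neighbouring teeth stand 28 mm to either side
- sheet: thin flat sheet of brown cardboard on the counter, 280 mm (its x) by 440 mm (its y), under 1 mm thick with no edge to catch on; it does not move. Origin: its centre, at counter height. The new gear lies on its +y half, so the middle of its free half is at y = -105 mm, x = 0 in the sheet's axes
- new_gear: the new gear, plain steel, the same sizes as the failed one but with all 14 teeth, lying on the sheet's +y half, loose. Origin: centre of its underside
- bearing: ball bearing lying flat, 72 mm across, 18 mm high, loose, to be left alone. Origin: centre of its underside
- pinion: small pinion standing on the counter, toothed part 60 mm across and 26 mm high, with a 24 mm shaft stub rising to 60 mm, loose, to be left alone. Origin: centre of its underside
- wrench: combination wrench, 190 mm long, lying flat on the far side of the sheet, loose, to be left alone. Origin: the middle of its underside; x along its length
There are look-alikes about, which are no part of the job. Leave any orange look-alike of the gear alone.

How it is judged (in metres and radians):
On the way, in this order (a step that is already met when the one before it is completed fails the run):
1. the broken gear lies flat, wholly on the sheet, at rest and let go (x of gear in the frame of sheet between -0.07 and 0.07 m and y of gear in the frame of sheet between -0.15 and 0.15 m and linear speed of gear below 0.01 m/s and height (world z) of gear below 0.006 m and angle between gear's own z axis and vertical below 0.1 rad and contact force between the fingers and gear below 0.3 N), for 0.2 s.
2. the fingertips stay just above the missing tooth without touching the gear (horizontal distance between the grasp point and break below 0.016 m and z of the grasp point in the frame of gear between 0.038 and 0.1 m and contact force between the fingers and gear below 0.1 N and linear speed of gear below 0.01 m/s), for 1.5 s.
At the end, for the whole second after the job is handed in: the broken gear lies flat and at rest, wholly on the cardboard sheet (its centre at least 70 mm inside every edge), after the fingertips stayed over the break for 1.5 s (within 16 mm sideways, untouched, tips up to 60 mm above); each other part is within 12 mm of where it lay (x of gear in the frame of sheet between -0.07 and 0.07 m and y of gear in the frame of sheet between -0.15 and 0.15 m and linear speed of gear below 0.01 m/s and height (world z) of gear below 0.006 m and angle between gear's own z axis and vertical below 0.1 rad and distance of each of new_gear, bearing, pinion, wrench from where it was at the start of the episode below 0.012 m).
It fails at once if the broken gear is lifted or tipped (height (world z) of gear above 0.01 m or angle between gear's own z axis and vertical above 0.2 rad).
It fails at once if the broken gear is shot across the counter (linear speed of gear above 0.5 m/s).
It fails at once if the new gear or another part is disturbed (distance of any of new_gear, bearing, pinion, wrench from where it was at the start of the episode above 0.02 m).
It also fails if it takes over 51 s, if anything falls off the work surface, if the arm or the gripper's body presses on something with over 40 N, if the wrist force passes 120 N, or if a joint passes its speed limit or range.

## Robot

A 6-joint arm with a two-finger parallel gripper is mounted at the origin on the work surface. World frame = base frame: x ahead of the robot, y to its left, z up, the work surface at z = 0. Lengths are in mm, angles in degrees, forces in N, time in s.
With the tool pointing down it reaches from about 350 to 850 mm from the base axis. Payload 8.1 kg.
Tool frame: the origin (TCP) lies at the very end of the fingers, on their centre line; the grasp point (between the pads) lies 19 mm behind it (r.grip_depth is the distance from the TCP to the grasp point, in mm); y points along the fingers, z is the direction in which the jaws open and shut, and the axes are right-handed (so a half turn about y gives the same grasp; the last joint's range is limited). The gripper opens to 85 mm and grips with 20 to 120 N. Pads are 22 mm wide; open, the fingers measure 114 mm over their backs; the gripper's body (76 mm by 85 mm) begins 54 mm behind the grasp point. The pads swing forward as they close: fully open they stand 13 mm farther back than shut.
Start: joints at [-4.893, 7.471, 85.268, -0, 87.261, -4.893], TCP at [600.004, 0.022, 231.292] pointing down, gripper open.
Joint ranges: [-169.43, 169.43], [-51.17, 129.36], [1.28, 143.12], [-76.62, 256.62], [0, 156.53], [-152.29, 152.29]. Speed limits (degrees/s): [136.94, 136.94, 159.86, 180, 180, 180].

## Interface

Orientations are given as [roll, pitch, yaw] about the fixed x, y, z axes, in that order (R = Rz(yaw) Ry(pitch) Rx(roll)).
In Python, from bench import readout, eyes, r gives the robot as it stands. The module is installed in compiled form; this text tells all that it offers.
- The arm moves only by the tool move_arm, never from a script. Its argument "motion" is text: rows parted by semicolons, each of 6 numbers parted by spaces: the shift along the world's x, y, z in cm, then the turn, a rotation vector about the world's x, y, z in degrees. A call has 1 to 10 rows; each row is the pose to reach, as a shift and turn from the pose commanded when the call began; what a row does not reach only later rows make up. A row lasts 1/12 s, in which the tool goes at most 41.7 mm and 7.16 degrees, less where a joint would pass 70% of its speed; a pose out of reach is approached as far as the arm can. A call with a gripper value outside its range is refused whole. "fingers" is the finger opening in cm, from 0 to 8.54, set as the call begins (left out, the last holds). The fingers move at their own pace and stop on an object; "squeeze" is the grip in N (left out, the last holds). Time passes only in rows, so rows that repeat a pose let the fingers close. It gives the time, the measured TCP pose, the force and the opening at its end, in the units of the state.
- readout.sense(): the state, without advancing time (a new reading comes with each control period).
- eyes.snapshot(name): name is "scene" or "side" or "wrist"; returns a dict with "image" (480x640x3 uint8, blue, green, red), "fx", "fy", "cx", "cy" (pixels), "world_to_cam" (4x4, takes a point from world to camera coordinates). Camera axes: x right, y down, z forward; pixel columns grow to the right and rows downward; lengths in mm; the calibration is good to about 2 mm. A picture is of the moment at which its call begins. There is no depth.
- r.hand_in(): hands the job in, once; it reports no verdict.
The state is a dict: "time": time; "joint_pos": joint angles; "qd": joint speeds; "joint_efforts": joint torques, N m; "tool_pos": TCP position; "tcp_rot": TCP orientation; "ft_force": force on the tool from outside, world axes, zero at the start; "wrist_torque": the same for the moment, N m; "finger_gap": finger opening in mm.
Only numpy, scipy, OpenCV 4.12 (cv2) and the standard library are available. Lean on these libraries where they do the work, as an engineer would, in place of code of your own. Each camera call takes 0.05 s, during which the arm holds its last target. There are 200 camera calls.

## Working session

There is one attempt and no reset: what is moved stays moved. The work goes in short steps, Python scripts to look and compute and a tool call to move; the robot and the scene stay as the last step left them, time stands still between calls to the robot, and variables do not carry over. Pictures are saved under pics/ and viewed, about 8 in all and at most 12, crops included, and the job is handed in when it is done.

Besides the shell and the picture viewer there is one more tool, called after ">>>" by a JSON object that holds its "method" and its "body". move_arm: Moves the arm, as the interface text tells. Its arguments: {"type":"object","properties":{"motion":{"type":"string"},"fingers":{"type":"number"},"squeeze":{"type":"number"}},"required":["motion"]}

```bash
mkdir -p pics; python3 - <<'E'
from bench import readout, eyes, r
import cv2,numpy as np,json
for n in("scene","side"):
    s=eyes.snapshot(n); cv2.imwrite(f"pics/{n}0.png",s["image"])
    print(n,s["fx"],s["fy"],s["cx"],s["cy"],np.round(s["world_to_cam"],4).tolist())
print(readout.sense())
E
```

```text
scene 591.2119820714984 591.2119820714984 317.87282647688806 254.9764698668068 [[-0.5649, 0.8251, -0.0128, 339.1875], [0.4342, 0.2839, -0.8549, -178.2413], [-0.7018, -0.4885, -0.5186, 2044.8505], [0.0, 0.0, 0.0, 1.0]]
side 445.0928781430885 445.0928781430885 323.1874368906317 242.02368253574085 [[0.7484, -0.6633, -0.0027, -429.4939], [-0.3756, -0.4204, -0.826, 226.073], [0.5467, 0.6192, -0.5637, 880.564], [0.0, 0.0, 0.0, 1.0]]
{'time': 0.1, 'joint_pos': array([-4.89302625e+00,  7.51026398e+00,  8.53237903e+01,  4.82221542e-04,
        8.72602694e+01, -4.89325908e+00]), 'qd': array([-0.10960742, -0.10748515, -0.1398849 , -0.05686959,  0.10138625,
        0.08095863]), 'joint_efforts': array([ 1.52257860e-03, -5.70947063e+01, -5.01941299e+01, -1.80579236e-04,
        8.16394575e-03,  5.26326357e-05]), 'tool_pos': array([5.99510232e+02, 6.76970392e-02, 2.30347514e+02]), 'tcp_rot': array([-9.00939388e+01,  8.52565249e-03, -8.99997976e+01]), 'ft_force': array([-0.8783002 , -0.05417268, -0.45661915]), 'wrist_torque': array([ 0.03630429,  0.00530507, -0.00038474]), 'finger_gap': 85.44922151510222}
```

View pics/scene0.png

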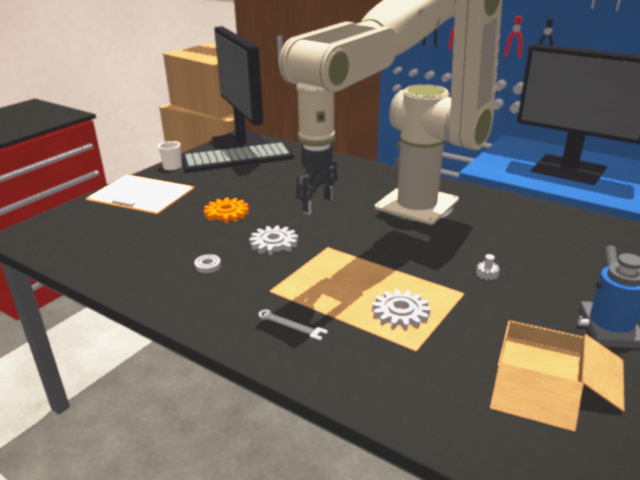

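The scene view shows three gear candidates: steel at (274,238) off the sheet, steel at (401,308) on the sheet (the new one), and an orange look-alike at (227,209). I choose the one at (274,238) and will check it in the side view.

```bash
cat > h.py <<'E'
from bench import readout, eyes, r
import cv2,numpy as np
def ray(s,uv,z):
    M=np.array(s["world_to_cam"]);R=M[:3,:3];c=-R.T@M[:3,3]
    d=R.T@np.array([(uv[0]-s["cx"])/s["fx"],(uv[1]-s["cy"])/s["fy"],1])
    return c+d*(z-c[2])/d[2]
def proj(s,p):
    q=np.array(s["world_to_cam"])@np.array([*p,1]);return np.array([s["fx"]*q[0]/q[2]+s["cx"],s["fy"]*q[1]/q[2]+s["cy"]])
def top(s,z,x0,x1,y0,y1,sc):
    "rectified top view of plane z; image col=(y1-y)*sc, row=(x1-x)*sc"
    W=[(x0,y0),(x1,y0),(x1,y1),(x0,y1)]
    src=np.float32([proj(s,(x,y,z)) for x,y in W]);dst=np.float32([((y1-y)*sc,(x1-x)*sc) for x,y in W])
    return cv2.warpPerspective(s["image"],cv2.getPerspectiveTransform(src,dst),(int((y1-y0)*sc),int((x1-x0)*sc)))
E
python3 - <<'E'
from h import *
s=eyes.snapshot("scene")
for n,uv,z in[("gear",(274,238),20),("new",(401,308),20),("orange",(227,209),20),("bearing",(207,263),18),("pinion",(489,262),40),("wrench",(292,324),5)]+[("sheet",u,0) for u in[(327,250),(462,294),(417,343),(273,291)]]:
    print(n,ray(s,uv,z).round())
E
```

```text
gear [ 487. -240.   20.]
new [595. 251.  20.]
orange [ 418. -494.   20.]
bearing [ 704. -314.   18.]
pinion [295. 366.  40.]
wrench [784.  48.   5.]
sheet [430. -83.   0.]
sheet [424. 346.   0.]
sheet [674. 336.  -0.]
sheet [691. -85.   0.]
```

View pics/side0.png

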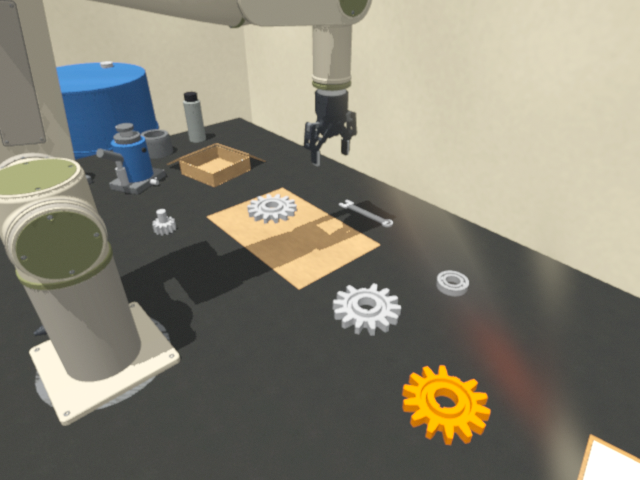

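The side view shows the failed gear at (367,307), the new gear at (272,207) on the sheet, the orange one at (447,403), the bearing at (453,282), the pinion at (164,223) and the wrench at (366,213). Next I measure the gear outline and the break with rectified crops from both cameras.

```bash
cat >> h.py <<'E'
def gear(s,cx,cy,sc=3,h=110):
    t=top(s,20,cx-h,cx+h,cy-h,cy+h,sc)
    g=cv2.cvtColor(t,cv2.COLOR_BGR2HSV)
    m=((g[...,2]>95)&(g[...,1]<60)).astype(np.uint8)*255
    cs=max(cv2.findContours(m,cv2.RETR_EXTERNAL,cv2.CHAIN_APPROX_NONE)[0],key=cv2.contourArea)
    (u,v),rad=cv2.minEnclosingCircle(cs)
    return t,m,np.array([cx+h-v/sc,cy+h-u/sc]),rad/sc
def prof(m,c,cx,cy,rr=66,sc=3,h=110):
    "mask on a circle round centre c: angle of the middle of the widest gap"
    a=np.arange(0,360,1.);x=c[0]+rr*np.cos(np.radians(a));y=c[1]+rr*np.sin(np.radians(a))
    b=m[((cx+h-x)*sc).astype(int).clip(0,m.shape[0]-1),((cy+h-y)*sc).astype(int).clip(0,m.shape[1]-1)]>0
    k=np.flatnonzero(b);d=np.diff(np.r_[k,k[0]+360]);i=np.argsort(d)[::-1][:3]
    return [(round((k[j]+d[j]/2)%360,1),int(d[j])) for j in i]
E
python3 - <<'E'
from h import *
ims=[]
for n in("side","scene"):
    s=eyes.snapshot(n);t,m,c,rad=gear(s,487,-240)
    print(n,c.round(1),rad.round(1),prof(m,c,487,-240))
    cv2.drawMarker(t,(int((-240+110-c[1])*3),int((487+110-c[0])*3)),(0,0,255))
    ims.append(np.vstack([t,cv2.cvtColor(m,cv2.COLOR_GRAY2BGR)]))
    hs=cv2.cvtColor(s["image"],cv2.COLOR_BGR2HSV)
    b=cv2.inRange(hs,(8,60,60),(25,200,255)); b=cv2.morphologyEx(b,cv2.MORPH_CLOSE,np.ones((5,5)))
    for q in sorted(cv2.findContours(b,0,2)[0],key=cv2.contourArea)[-3:]:
        p=cv2.approxPolyDP(cv2.convexHull(q),8,True)[:,0];P=[ray(s,x,0)[:2].round().tolist() for x in p];print(p.tolist(),P)
cv2.imwrite("pics/g.png",cv2.resize(np.hstack(ims),(600,600)))
E
```

```text
Traceback (most recent call last):
AttributeError: 'float' object has no attribute 'round'
```

```bash
cat > m.py <<'E'
from h import *
ims=[]
for n in("side","scene"):
    s=eyes.snapshot(n);t,m,c,rad=gear(s,487,-240)
    print(n,c.round(1),round(rad,1),prof(m,c,487,-240))
    cv2.drawMarker(t,(int((-240+110-c[1])*3),int((487+110-c[0])*3)),(0,0,255))
    ims.append(np.vstack([t,cv2.cvtColor(m,cv2.COLOR_GRAY2BGR)]))
    hs=cv2.cvtColor(s["image"],cv2.COLOR_BGR2HSV)
    b=cv2.inRange(hs,(8,60,60),(25,200,255)); b=cv2.morphologyEx(b,cv2.MORPH_CLOSE,np.ones((5,5)))
    for q in sorted(cv2.findContours(b,0,2)[0],key=cv2.contourArea)[-3:]:
        p=cv2.approxPolyDP(cv2.convexHull(q),8,True)[:,0];P=[ray(s,x,0)[:2].round().tolist() for x in p];print(p.tolist(),P)
cv2.imwrite("pics/g.png",cv2.resize(np.hstack(ims),(600,600)))
E
python3 m.py
```

```text
side [ 472.5 -257. ] 86.2 [(np.float64(61.0), 12), (np.float64(43.5), 7), (np.float64(20.0), 6)]
[[471, 323], [502, 330], [545, 384], [548, 426], [528, 421], [492, 381]] [[618.0, -427.0], [649.0, -483.0], [583.0, -608.0], [504.0, -652.0], [487.0, -625.0], [516.0, -539.0]]
[[410, 373], [444, 364], [477, 380], [491, 410], [482, 434], [446, 445], [412, 427], [401, 395]] [[417.0, -426.0], [483.0, -456.0], [497.0, -519.0], [460.0, -571.0], [408.0, -586.0], [347.0, -558.0], [331.0, -501.0], [366.0, -447.0]]
[[206, 216], [283, 187], [380, 245], [297, 289]] [[417.0, 349.0], [702.0, 345.0], [691.0, -98.0], [410.0, -92.0]]
scene [ 492.5 -240.4] 94.7 [(np.float64(359.5), 1), (np.float64(358.5), 1), (np.float64(357.5), 1)]
[[507, 321], [587, 333], [621, 357], [625, 410], [573, 432], [490, 409]] [[473.0, 485.0], [413.0, 662.0], [461.0, 747.0], [631.0, 787.0], [750.0, 714.0], [782.0, 556.0]]
[[269, 289], [329, 246], [464, 295], [413, 351]] [[690.0, -100.0], [407.0, -91.0], [426.0, 352.0], [705.0, 341.0]]
[[409, 14], [375, 161], [246, 130], [234, 0], [382, 0]] [[-3416.0, -1759.0], [-257.0, -309.0], [-263.0, -991.0], [-3281.0, -3717.0], [-4028.0, -2376.0]]
```

View pics/g.png

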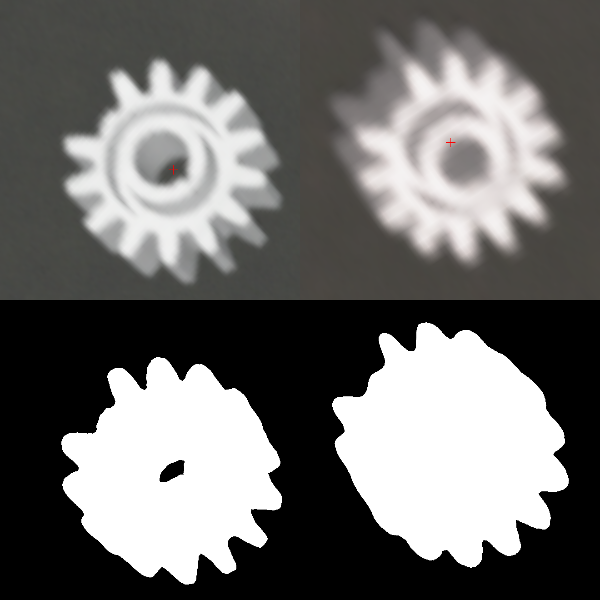

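The crops confirm the choice: the gear is missing a tooth at upper left. Its centre is about (482,-247) and the break points at about 54° from world x. The sheet's centre is about (553,125) with almost no yaw, so the target gear centre is about (553,20). My plan is to put the closed fingers into the bore (29x22 mm in 42 mm) as a peg and drag the gear gently. First I hover and check with the wrist camera.

>>> {"method": "move_arm", "body": {"motion": "-1.2 -2.5 0 0 0 0; -2.4 -5 0 0 0 0; -3.6 -7.5 0 0 0 0; -4.8 -10 -1 0 0 0; -6 -12.5 -2 0 0 0; -7.2 -15 -4 0 0 0; -8.4 -17.6 -6 0 0 0; -9.6 -20.2 -8 0 0 0; -10.8 -22.7 -9 0 0 0; -11.8 -24.7 -10 0 0 0", "fingers": 0, "squeeze": 20}}

```text
time: 1.13
tool_pos: [480.4, -248.3, 129.9]
tcp_rot: [-90.1, 0.0, -90.0]
ft_force: [0.8, -0.6, -0.1]
finger_gap: -0.0
```

>>> {"method": "move_arm", "body": {"motion": "0 0 0 0 0 0; 0 0 0 0 0 0; 0 0 0 0 0 0; 0 0 0 0 0 0"}}

```text
time: 1.47
tool_pos: [482.9, -246.5, 132.1]
tcp_rot: [-89.9, -0.0, -90.0]
ft_force: [-0.2, -0.0, -0.1]
finger_gap: -0.6
```

```bash
python3 - <<'E'
from h import *
s=eyes.snapshot("wrist");print(np.round(s["world_to_cam"],3).tolist(),proj(s,(482,-247,23)),proj(s,(482,-247,131)))
S=s["image"].copy();cv2.imwrite("pics/w1.png",S)
st=readout.sense();print(st["time"],st["tool_pos"],st["tcp_rot"],st["finger_gap"],st["ft_force"])
E
```

```text
[[1.0, 0.001, 0.001, -482.194], [0.001, -0.957, 0.289, -246.16], [0.002, -0.289, -0.957, 212.431], [0.0, 0.0, 0.0, 1.0]] [317.87204851 236.55790955] [317.82348803 301.40104866]
1.5167 [ 482.95675473 -246.33337093  132.11529563] [-8.99283413e+01 -2.81834548e-02 -8.99262565e+01] -0.16341957640214633 [ 0.38129773 -0.2839131   0.53177185]
```

View pics/w1.png

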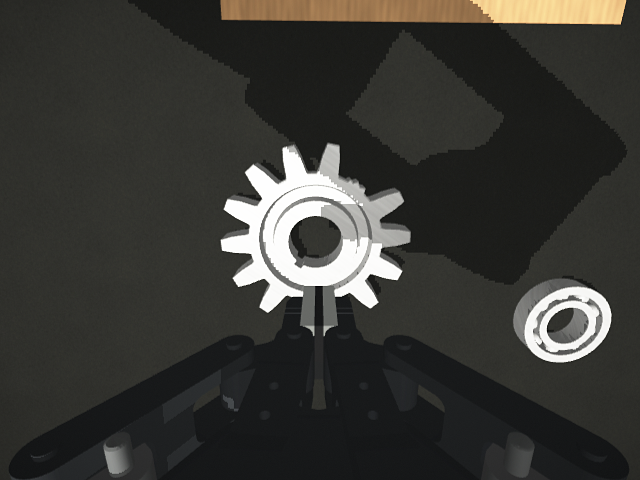

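The wrist view shows the bore centre at about (316,235) and the break at about (362,183). The bore sits within about 1 mm of the predicted (318,237), and the bearing at (563,320) is clear. I descend into the bore, slowly at the end.

>>> {"method": "move_arm", "body": {"motion": "-0.1 0.1 -2.5 0 0 0; -0.1 0.1 -5 0 0 0; -0.1 0.1 -7 0 0 0; -0.1 0.1 -8.5 0 0 0; -0.1 0.1 -9.5 0 0 0; -0.1 0.1 -10 0 0 0; -0.1 0.1 -10.4 0 0 0; -0.1 0.1 -10.4 0 0 0; -0.1 0.1 -10.8 0 0 0; -0.1 0.1 -10.8 0 0 0"}}

```text
time: 2.35
tool_pos: [481.5, -246.2, 23.7]
tcp_rot: [-89.9, -0.0, -90.0]
ft_force: [0.1, 0.2, -0.6]
finger_gap: 0.1
```

>>> {"method": "move_arm", "body": {"motion": "0 0 -0.3 0 0 0; 0 0 -0.6 0 0 0; 0 0 -0.9 0 0 0; 0 0 -1.2 0 0 0; 0 0 -1.4 0 0 0; 0 0 -1.4 0 0 0; 0 0 -1.4 0 0 0"}}

```text
time: 2.93
tool_pos: [480.8, -245.9, 9.0]
tcp_rot: [-90.0, 0.0, -90.0]
ft_force: [0.2, -0.3, -0.4]
finger_gap: 0.4
```

The fingers are in the bore with no contact. I drag gently towards (553,20).

>>> {"method": "move_arm", "body": {"motion": "0.05 0.2 0 0 0 0; 0.1 0.4 0 0 0 0; 0.15 0.6 0 0 0 0; 0.2 0.8 0 0 0 0; 0.3 1.1 0 0 0 0; 0.4 1.5 0 0 0 0; 0.5 1.9 0 0 0 0; 0.65 2.4 0 0 0 0; 0.8 3 0 0 0 0; 1 3.7 0 0 0 0"}}

```text
time: 3.77
tool_pos: [490.9, -209.8, 9.5]
tcp_rot: [-90.0, -0.1, -90.0]
ft_force: [-0.9, -5.1, -0.0]
finger_gap: 0.2
```

```bash
python3 - <<'E'
from h import *
s=eyes.snapshot("wrist");cv2.imwrite("pics/w2.png",s["image"]);print(readout.sense()["tool_pos"],readout.sense()["ft_force"])
E
```

```text
[ 491.310024   -208.20052463    9.44787275] [0.49768311 0.35878879 0.82888134]
```

View pics/w2.png

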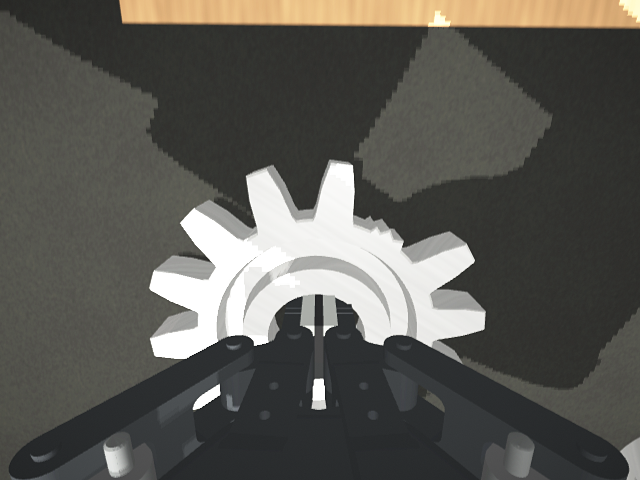

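The gear is following at about 5 N, still flat, with the sheet's edge ahead at row 25 and the break at (385,230). I continue the drag.

>>> {"method": "move_arm", "body": {"motion": "0.1 0.4 0 0 0 0; 0.25 1 0 0 0 0; 0.5 1.8 0 0 0 0; 0.75 2.8 0 0 0 0; 1 3.8 0 0 0 0; 1.3 4.8 0 0 0 0; 1.6 5.8 0 0 0 0; 1.85 6.8 0 0 0 0; 2.1 7.8 0 0 0 0; 2.4 8.8 0 0 0 0"}}

```text
time: 4.65
tool_pos: [514.9, -121.4, 9.4]
tcp_rot: [-90.0, -0.1, -90.0]
ft_force: [-1.7, -6.1, -0.3]
finger_gap: -0.3
```

>>> {"method": "move_arm", "body": {"motion": "0.3 1 0 0 0 0; 0.55 2 0 0 0 0; 0.8 3 0 0 0 0; 1.1 4 0 0 0 0; 1.35 5 0 0 0 0; 1.6 6 0 0 0 0; 1.9 7 0 0 0 0; 2.15 8 0 0 0 0; 2.4 9 0 0 0 0; 2.7 10 0 0 0 0"}}

```text
time: 5.48
tool_pos: [541.8, -21.5, 9.4]
tcp_rot: [-90.0, -0.1, -90.0]
ft_force: [-2.8, -7.0, 0.9]
finger_gap: -0.3
```

>>> {"method": "move_arm", "body": {"motion": "0.3 1 0 0 0 0; 0.5 1.9 0 0 0 0; 0.7 2.7 0 0 0 0; 0.9 3.4 0 0 0 0; 1.05 3.9 0 0 0 0; 1.15 4.3 0 0 0 0; 1.25 4.6 0 0 0 0; 1.3 4.8 0 0 0 0; 1.3 4.8 0 0 0 0; 1.3 4.8 0 0 0 0"}}

```text
time: 6.32
tool_pos: [554.9, 26.6, 9.4]
tcp_rot: [-90.0, -0.0, -90.0]
ft_force: [-1.6, -4.2, 0.8]
finger_gap: 0.0
```

>>> {"method": "move_arm", "body": {"motion": "-0.05 -0.15 0 0 0 0; -0.1 -0.3 0 0 0 0; -0.15 -0.5 0 0 0 0; -0.15 -0.5 0 0 0 0; -0.15 -0.5 0 0 0 0; -0.15 -0.5 0 0 0 0"}}

```text
time: 6.82
tool_pos: [553.5, 22.1, 9.3]
tcp_rot: [-90.0, 0.0, -90.0]
ft_force: [1.1, -0.1, -0.3]
finger_gap: -0.0
```

```bash
python3 - <<'E'
from h import *
s=eyes.snapshot("scene");t=eyes.snapshot("side")
cv2.imwrite("pics/s3.png",np.hstack([s["image"][180:400,200:520],t["image"][150:370,160:480]]));print(readout.sense()["tool_pos"],readout.sense()["ft_force"])
E
```

```text
[553.51932305  22.09957612   9.30643998] [ 0.68972654  0.19554479 -0.1854489 ]
```

View pics/s3.png

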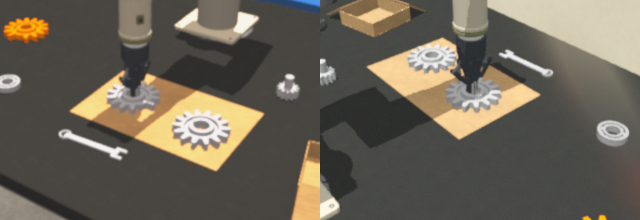

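The gear is on the sheet's free half, clear of the new gear, and the fingers are free inside the bore. I lift straight up, then look with the wrist camera.

>>> {"method": "move_arm", "body": {"motion": "0 0 0.3 0 0 0; 0 0 0.8 0 0 0; 0 0 1.5 0 0 0; 0 0 2.5 0 0 0; 0 0 4 0 0 0; 0 0 6 0 0 0; 0 0 8 0 0 0; 0 0 10 0 0 0; 0 0 12 0 0 0; 0 0 12.5 0 0 0"}}

```text
time: 7.75
tool_pos: [556.0, 21.9, 139.5]
tcp_rot: [-89.6, -0.0, -90.0]
ft_force: [0.5, -0.2, 0.6]
finger_gap: -0.2
```

>>> {"method": "move_arm", "body": {"motion": "0 -1 0 0 0 0; 0 -2 0 0 0 0; 0 -2 0 0 0 0; 0 -2 0 0 0 0; 0 -2 0 0 0 0"}}

```text
time: 8.17
tool_pos: [552.6, 1.7, 132.8]
tcp_rot: [-90.1, 0.0, -90.1]
ft_force: [-0.6, 0.5, 0.2]
finger_gap: 0.2
```

```bash
python3 - <<'E'
from h import *
s=eyes.snapshot("wrist");t=top(s,20,455,655,-75,115,3)
for i in range(0,190,20):
    x=int((115-(95-i+0))*3)
    cv2.line(t,(i*3+15,0),(i*3+15,6),(0,0,255),1)
cv2.imwrite("pics/w4.png",t);print(t.shape);print(readout.sense()["tool_pos"],readout.sense()["time"])
E
```

```text
(600, 570, 3)
[552.74828281   1.95756335 133.0424183 ] 8.2167
```

View pics/w4.png

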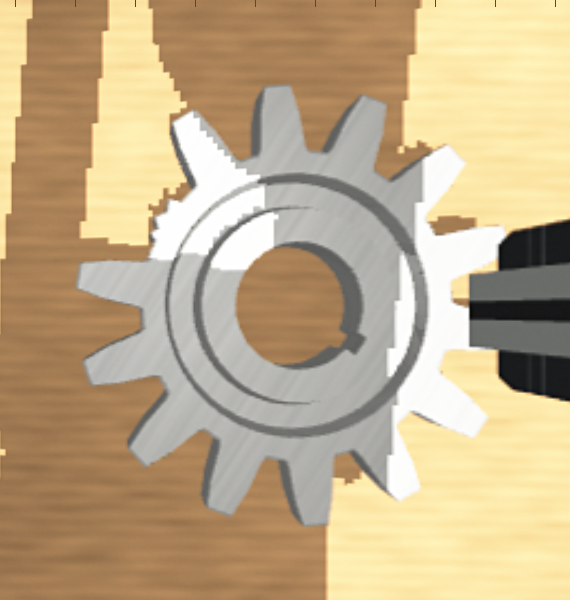

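The rectified wrist view puts the gear's centre at pixel (296,307), which is (552.7,16.3). The teeth either side of the gap are at 30° and 81°, so the break is at 55.7°, about (589,69). I move the closed tips over it at a tip height of about 40 mm and hold for more than 2 s.

>>> {"method": "move_arm", "body": {"motion": "0.6 1.1 0 0 0 0; 1.2 2.2 0 0 0 0; 1.8 3.4 -0.5 0 0 0; 2.4 4.5 -1.5 0 0 0; 3 5.6 -3 0 0 0; 3.6 6.7 -4.5 0 0 0; 3.6 6.7 -6 0 0 0; 3.6 6.7 -7.5 0 0 0; 3.6 6.7 -8.6 0 0 0; 3.6 6.7 -9.3 0 0 0"}}

```text
time: 9.05
tool_pos: [588.7, 70.2, 39.1]
tcp_rot: [-90.1, 0.0, -89.9]
ft_force: [-0.3, 0.1, 0.0]
finger_gap: 0.1
```

>>> {"method": "move_arm", "body": {"motion": "0 0 0 0 0 0;0 0 0 0 0 0;0 0 0 0 0 0;0 0 0 0 0 0;0 0 0 0 0 0;0 0 0 0 0 0;0 0 0 0 0 0;0 0 0 0 0 0;0 0 0 0 0 0;0 0 0 0 0 0"}}

```text
time: 9.88
tool_pos: [589.5, 69.0, 41.3]
tcp_rot: [-90.0, 0.0, -90.0]
ft_force: [-0.1, -0.1, 1.4]
finger_gap: -0.1
```

```bash
python3 - <<'E'
from h import *
t=eyes.snapshot("side")["image"][150:310,200:400];s=eyes.snapshot("scene")["image"][220:380,250:450]
cv2.imwrite("pics/f.png",cv2.resize(np.hstack([s,t]),None,fx=2,fy=2));q=readout.sense();print(q["tool_pos"],q["time"],q["ft_force"])
E
```

```text
[589.48051222  69.01105056  41.26479543] 9.9833 [ 1.05248357 -0.42011386 -0.15187083]
```

View pics/f.png

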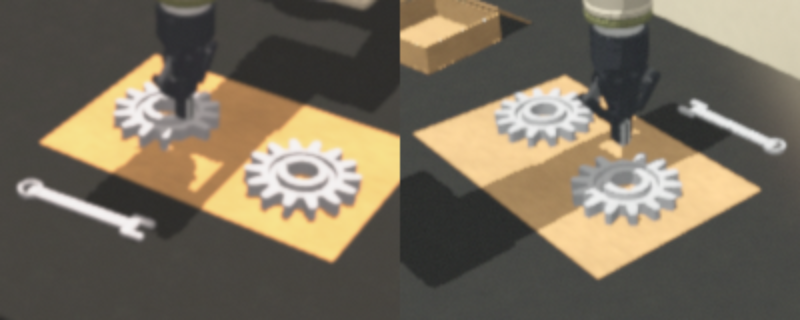

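>>> {"method": "move_arm", "body": {"motion": "0 0 0 0 0 0;0 0 0 0 0 0;0 0 0 0 0 0;0 0 0 0 0 0;0 0 0 0 0 0;0 0 0 0 0 0;0 0 0 0 0 0;0 0 0 0 0 0;0 0 0 0 0 0;0 0 0 0 0 0"}}

```text
time: 10.82
tool_pos: [589.5, 69.0, 41.3]
tcp_rot: [-90.0, -0.0, -90.0]
ft_force: [-1.0, -0.0, -1.0]
finger_gap: 0.3
```

>>> {"method": "move_arm", "body": {"motion": "0 0 0 0 0 0;0 0 0 0 0 0;0 0 0 0 0 0;0 0 0 0 0 0;0 0 0 0 0 0;0 0 0 0 0 0;0 0 0 0 0 0;0 0 0 0 0 0;0 0 0 0 0 0;0 0 0 0 0 0"}}

```text
time: 11.65
tool_pos: [589.5, 69.0, 41.3]
tcp_rot: [-90.0, -0.0, -90.0]
ft_force: [1.7, 0.3, -0.1]
finger_gap: -0.1
```

The tips hung over the gap, untouched, for 2.6 s. I compare the other parts with the first pictures and hand in.

```bash
python3 - <<'E'
from h import *
for n,B in(("scene",{"new":(370,285,435,332),"bearing":(190,250,225,276),"pinion":(472,250,505,284),"wrench":(255,306,330,342)}),("side",{"new":(244,190,301,225),"bearing":(433,266,473,300),"pinion":(148,206,180,238),"wrench":(334,196,396,230)})):
    a=cv2.imread(f"pics/{n}0.png");b=eyes.snapshot(n)["image"]
    for k,(x,y,X,Y) in B.items():
        m=cv2.matchTemplate(b[y-8:Y+8,x-8:X+8],a[y:Y,x:X],cv2.TM_CCOEFF_NORMED);_,v,_,l=cv2.minMaxLoc(m);print(n,k,round(v,2),np.array(l)-8)
print(r.hand_in())
E
```

```text
scene new 0.93 [0 0]
scene bearing 1.0 [0 0]
scene pinion 1.0 [0 0]
scene wrench 0.84 [0 0]
side new 0.83 [0 0]
side bearing 1.0 [0 0]
side pinion 1.0 [0 0]
side wrench 0.83 [0 0]
the job is handed in; nothing more can be done
None
```

The broken gear is on the free half of the cardboard sheet, the break has been pointed out, and the job is handed in (no verdict is reported). I put the closed fingers into the gear's bore and dragged it across the counter, with 4 to 7 N at the wrist and no more than about 0.12 m/s. I then freed the fingers and lifted them clear.

- **Gear position:** the wrist camera put its centre at about (553, 16) mm. In the sheet's axes that is about x 0, y −108 mm, well inside the limits.
- **Pointing:** the closed tips stayed over the break at (589, 69) mm with the TCP about 41 mm above the counter, for about 2.6 s. I measured no steady contact force, only sensor noise up to about 1.7 N.
- **Other parts:** the new gear, bearing, pinion and wrench all matched the first pictures at zero pixel shift in both cameras. The match was weaker for the new gear and the wrench (0.83 to 0.93), which I put down to the arm's shadow having moved.

No final check failed. My first automatic outline of the gear was off, because it took in the tooth sides, so I read the positions by eye from rectified views instead; these agreed within about 2 mm.

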